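Vent the workshop vacuum chamber and crack its stuck lid

ROBOT

A 7-joint arm with a two-finger parallel gripper is mounted at the origin on the work surface. World frame = base frame: x ahead of the robot, y to its left, z up, the work surface at z = 0. Lengths are in m, angles in rad, forces in N, time in s.
With the tool pointing down it reaches from about 0.4 to 0.85 m from the base axis. Payload 4.5 kg.
Tool frame: the origin (TCP) lies on the mounting face of the last link; the fingertips stand 166 mm ahead of it and the grasp point (between the pads) lies 147 mm ahead of it; y points along the fingers, z is the direction in which the jaws open and shut, and the axes are right-handed (so a half turn about y gives the same grasp; the last joint's range is limited). The gripper opens to 88 mm and grips with 3 to 60 N. Pads are 18 mm wide; open, the fingers measure 123 mm over their backs; the gripper's body (75 mm by 187 mm) begins 45 mm behind the grasp point.
Start: joints at [1.299, 0.689, -0.195, 1.565, 0.157, 0.902, -0.215], TCP at [0.188, -0.596, 0.405] pointing down, gripper open.
Joint ranges: [-3.01, 3.01], [-0.46, 2.08], [-1.47, 1.51], [0.13, 2.56], [-1, 4.14], [0.04, 2.09], [-2.66, 2.66]. Speed limits (rad/s): [2.57, 2.57, 3.14, 3.14, 3.14, 3.14, 3.14].

INTERFACE

Orientations are given as a unit quaternion [x, y, z, w].
In Python, from plant import r gives the robot as it stands.
- The arm moves only by the tool arm_command, never from a script. Its argument "deltas" is a list of rows, each an object of numbers: "dx", "dy", "dz": the shift along the tool's x, y, z each as a share of 1000 mm, from -1 to 1; "wx", "wy", "wz": the turn, a rotation vector about the tool's x, y, z each as a share of 45 degrees, from -1 to 1. In form: [{"dx": .., "dy": .., "dz": .., "wx": .., "wy": .., "wz": ..}, ...]. A call has exactly 5 rows; each row is the pose to reach, as a shift and turn from the pose commanded when the call began, along the tool's axes at that moment; what a row does not reach only later rows make up. A row lasts 1/10 s, in which the tool goes at most 50 mm and 8.59 degrees, less where a joint would pass 70% of its speed; a pose out of reach is approached as far as the arm can. A call with a number of a shift or a turn outside -1 to 1 is refused whole. A call with a gripper value outside its range is refused whole. "claw" is the opening, from -1 (shut) to 1 (fully open), set as the call begins (left out, the last holds). The fingers move at their own pace and stop on an object; "grip_force" is the grip in N (left out, the last holds). Time passes only in rows, so rows that repeat a pose let the fingers close, or fill a call up. It gives the time, the measured TCP pose, the force and the opening at its end, in the units of the state.
- r.get_state(): the state, without advancing time (a new reading comes with each control period).
- r.snapshot(name): name is "scene" or "top"; returns the picture (480x640x3 uint8, red, green, blue); there is no depth.
- r.get_calibration(name): a dict with "vertical_fov" (degrees; the focal length in pixels is half the picture's height over the tangent of half this angle, whatever the lens; pixels are square), "cx", "cy" (the principal point, pixels), "R" (3x3) and "t" (3): a world point X has camera coordinates R X + t. Camera axes: x right, y down, z forward; pixel columns grow to the right and rows downward; lengths in m; the calibration is good to about 2 mm. A picture is of the moment at which its call begins. get_calibration takes no time and is no camera call.
- r.finish_job(): hands the job in, once; it reports no verdict.
The state is a dict: "clock": time; "q": joint angles; "qd": joint speeds; "joint_torque": joint torques, N m; "tool_pos": TCP position; "eef_rot": TCP orientation; "contact_force": force on the tool from outside, world axes, zero at the start; "moment": the same for the moment, N m; "opening": opening from 0.0 (shut) to 1.0 (fully open).
Only numpy, scipy, OpenCV 4.12 (cv2) and the standard library are available. Lean on these libraries where they do the work, as an engineer would, in place of code of your own. Each camera call takes 0.05 s, during which the arm holds its last target.

TASK

Shut down the blue vacuum chamber by pressing the red, then the yellow, then the blue key on the control box fully down, one at a time, and leave the green key alone. Then take the handle of the chamber's lid, pull until the stuck seal gives way without throwing the lid open, and hold the lid slightly open, its front edge about 26 mm up (lid turned about 0.1 rad). Finish while still holding it there in the gripper, and do not push the other things on the bench about.

Things in the scene. Friction and masses are not known exactly. Their poses are not given: they have to be found in the camera images.
- chamber: Blue vacuum chamber, a fixed box on the bench, 250 (its x) x 260 (its y) x 110 high with a black rubber gasket 4 high on its rim; a round gauge stands 35 out of its -y side. Origin: centre of its underside. Its x axis points from the front (handle side) to the hinge side; z up. Turned up to 0.3 rad.
- lid (a joint): Lid angle, rad: 0 = shut, grows as the front edge rises (0.1 = front edge 26 mm up). It sticks to the gasket: the upward pull needed at the handle peaks near 19 N (about 4 N of it weight) at about 0.015 rad (handle up 3 to 4 mm), then fades to the weight alone by about 0.045 rad (10 mm), so it may jump a little as it comes free. Stop at 0.35 rad. It falls shut when let go.
- lid_handle (a point): Centre of the handle's black bar, 14 x 14 in section, 124 long, along the chamber's y, on two steel posts 12 thick, 55 either side of its middle, near the lid's front edge. Bar centre: 34 above the lid's top, 164 above the bench when shut, 215 from the hinge towards the front; 27 free below the bar. Axes as the chamber's while shut; they turn with the lid.
- lid_hinge (a point): Middle of the hinge line at the lid's far edge, 114 above the bench, along the chamber's y; opening is a positive turn about +y. The lid is 262 long, 270 wide, 16 thick, 0.55 to 0.9 kg, a blue frame with a clear window.
- control_box: Fixed grey box 170 x 170 x 50 high carrying four round spring keys in a 2 x 2 square, 76 apart centre to centre; which colour sits where changes. Origin: centre of its underside, turned up to 0.4 rad.
- red_key (a joint): Travel of the red key (stops the pump), m: 0 = up, 0.006 = fully down (5 N); it springs back. Press it to the bottom.
- yellow_key (a joint): Travel of the yellow key (shuts the pump valve), m: 0 = up, 0.006 = fully down (5 N); it springs back. Press it to the bottom.
- blue_key (a joint): Travel of the blue key (lets air in), m: 0 = up, 0.006 = fully down (5 N); it springs back. Press it to the bottom.
- green_key (a joint): Travel of the green key (starts the pump: not to be pressed), m: 0 = up, 0.006 = fully down (5 N); it springs back. Press it to the bottom.
- red_key_top (a point): Centre of the top face of the red key, a round cap 30 across in a dark housing, pressed straight down; moves with the key.
- yellow_key_top (a point): Centre of the top face of the yellow key, a round cap 30 across in a dark housing, pressed straight down; moves with the key.
- blue_key_top (a point): Centre of the top face of the blue key, a round cap 30 across in a dark housing, pressed straight down; moves with the key.
- green_key_top (a point): Centre of the top face of the green key, a round cap 30 across in a dark housing, pressed straight down; moves with the key.
- walnut_blank: Bystander, loose: dark square timber blank 140 x 35 x 35, lying. Origin: centre of its underside.
- pale_blank: Bystander, loose: pale timber blank 130 x 38 x 30, lying. Origin: centre of its underside.
- varnish_jar: Bystander, loose: amber glass jar, 64 across, 90 high. Origin: centre of its underside.
- tape_measure: Bystander, loose: yellow tape measure 70 x 30 x 62 high. Origin: centre of its underside.
- screw_tin: Bystander, loose: green tin, 60 across, 70 high. Origin: centre of its underside.

How it is judged:
By the outcome, as a careful person would: the job done as asked, in the order asked, and still so for the second after the job is handed in, while the arm keeps its last pose, push and grip.
It also fails if it takes over 54 s, if anything falls off the work surface, if the arm or the gripper's body presses on something with over 40 N, if the wrist force passes 120 N, or if a joint passes its speed limit or range.

## Working session

There is one attempt and no reset: what is moved stays moved. The work goes in short steps, Python scripts to look and compute and a tool call to move; the robot and the scene stay as the last step left them, time stands still between calls to the robot, and variables do not carry over. Pictures are saved under pics/ and viewed, and the job is handed in when it is done.

Besides the shell and the picture viewer there is one more tool, called after "Call:" in YAML: its name, and indented under it one key for each argument. arm_command: Moves the arm, as the interface text tells. Shift numbers are shares of 1000 mm and turn numbers shares of 45 degrees, none past 1 either way. Its arguments: {"type":"object","properties":{"deltas":{"type":"array","items":{"type":"object","properties":{"dx":{"type":"number","minimum":-1,"maximum":1},"dy":{"type":"number","minimum":-1,"maximum":1},"dz":{"type":"number","minimum":-1,"maximum":1},"wx":{"type":"number","minimum":-1,"maximum":1},"wy":{"type":"number","minimum":-1,"maximum":1},"wz":{"type":"number","minimum":-1,"maximum":1}}}},"claw":{"type":"number"},"grip_force":{"type":"number"}},"required":["deltas"]}

```bash
mkdir -p pics; ls
python3 - <<'E'
from plant import r
import cv2
for n in ["scene","top"]:
    im=r.snapshot(n); cv2.imwrite(f"pics/{n}0.png",im[:,:,::-1]); c=r.get_calibration(n); print(n,c)
s=r.get_state(); print(s)
E
```

```text
pics
scene {'vertical_fov': 57.2305627264569, 'cx': 322.1530042430305, 'cy': 239.24967839452367, 'R': array([[ 0.64529041,  0.76384954,  0.01158335],
       [ 0.53023152, -0.43691425, -0.72660888],
       [-0.54995893,  0.4750156 , -0.68695368]]), 't': array([-0.35091595, -0.20704205,  1.36010405])}
top {'vertical_fov': 52.14394287668454, 'cx': 318.9033426874342, 'cy': 235.28334594003877, 'R': array([[ 0.02782256, -0.99921039, -0.02836371],
       [-0.99789083, -0.02609863, -0.05943698],
       [ 0.05864979,  0.02995758, -0.99782902]]), 't': array([-0.035221  ,  0.59066689,  1.15781775])}
{'clock': 0.1, 'q': array([ 1.29879284,  0.68990106, -0.19454646,  1.566227  ,  0.15731939,
        0.90248587, -0.21512754]), 'qd': array([-0.00067003, -0.00277152, -0.00151275, -0.00262414,  0.00030743,
        0.00102963,  0.0024117 ]), 'joint_torque': array([-2.64470065e-03, -5.28502750e+01, -1.27120335e+00, -1.53837740e+01,
       -5.25341230e-02,  1.96536006e-03,  5.17232388e-05]), 'tool_pos': array([ 0.18806222, -0.59573251,  0.40399356]), 'eef_rot': array([-0.10785229,  0.6994135 , -0.6982918 ,  0.10759738]), 'contact_force': array([0.48568655, 0.17751256, 0.3568582 ]), 'moment': array([ 0.00928765,  0.02897574, -0.01745618]), 'opening': 0.9974107955397471}
```

View pics/scene0.png

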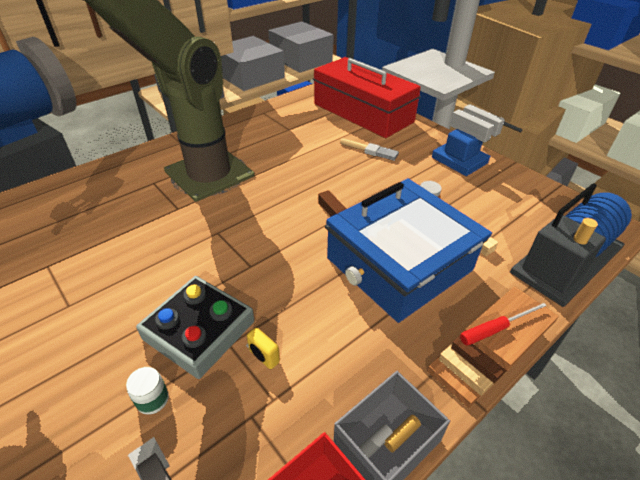

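View pics/top0.png

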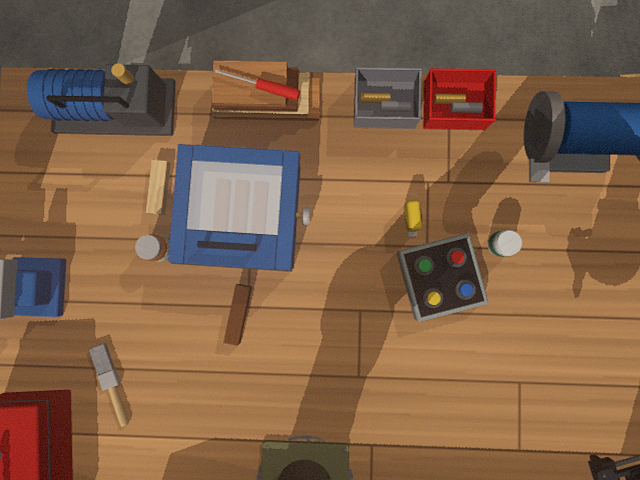

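Top view: green (425,265), red (457,257), yellow (433,298), blue (466,290); handle bar from (197,244) to (256,248). Scene view: yellow (193,292), blue (166,317), red (193,334), green (220,309), handle near (383,194).

```bash
cat > h.py <<'E'
import numpy as np,cv2
from plant import r
def cal(n):
    c=r.get_calibration(n); f=240/np.tan(np.radians(c["vertical_fov"]/2)); return c["R"],c["t"],f,c["cx"],c["cy"]
C={n:cal(n) for n in ["scene","top"]}
def ray(n,p):
    R,t,f,cx,cy=C[n]; d=R.T@np.array([(p[0]-cx)/f,(p[1]-cy)/f,1]); return -R.T@t,d/np.linalg.norm(d)
def plane(n,p,z):
    o,d=ray(n,p); return o+d*(z-o[2])/d[2]
def tri(a,b):
    o1,d1=ray("scene",a);o2,d2=ray("top",b)
    s=np.linalg.lstsq(np.c_[d1,-d2],o2-o1,rcond=None)[0]
    x1=o1+s[0]*d1;x2=o2+s[1]*d2
    return (x1+x2)/2,np.linalg.norm(x1-x2)
def proj(n,X):
    R,t,f,cx,cy=C[n]; c=R@X+t; return np.array([f*c[0]/c[2]+cx,f*c[1]/c[2]+cy])
E
python3 - <<'E'
from h import *
S=cv2.imread("pics/scene0.png");T=cv2.imread("pics/top0.png")
def blob(im,lo,hi,c,w=16,extra=None):
    h=cv2.cvtColor(im,cv2.COLOR_BGR2HSV)
    m=cv2.inRange(h,np.array(lo),np.array(hi)); 
    if lo[0]==0: m|=cv2.inRange(h,np.array([170,lo[1],lo[2]]),np.array([180,255,255]))
    k=np.zeros_like(m);cv2.circle(k,c,w,255,-1);m&=k
    n,l,s,ce=cv2.connectedComponentsWithStats(m); i=1+np.argmax(s[1:,4]); return ce[i],s[i]
H=dict(red=([0,130,60],[8,255,255]),yellow=([20,120,80],[35,255,255]),blue=([100,120,60],[125,255,255]),green=([45,90,40],[85,255,255]))
P=dict(red=((193,334),(457,257)),yellow=((193,292),(433,298)),blue=((166,317),(466,290)),green=((220,309),(425,265)))
for k in P:
    a,sa=blob(S,*H[k],P[k][0]);b,sb=blob(T,*H[k],P[k][1])
    X,e=tri(a,b); print(k,a.round(1),sa,b.round(1),sb,X.round(4),round(e,4),plane("top",b,.062).round(4))
# bar
h=cv2.cvtColor(T,cv2.COLOR_BGR2HSV); 
out=[]
for im,(x0,y0,x1,y1),n in((S,(355,175,412,212),"s"),(T,(190,235,262,256),"t")):
    m=np.zeros(im.shape[:2],np.uint8); m[y0:y1,x0:x1]=(im[y0:y1,x0:x1].max(2)<60)*255
    nn,l,s,ce=cv2.connectedComponentsWithStats(m);i=1+np.argmax(s[1:,4]); print(n,s[i],ce[i]); out.append(ce[i])
    ct=np.argwhere(l==i)[:,::-1].astype(np.float32); print(cv2.boxPoints(cv2.minAreaRect(ct)).round(1).tolist())
print(tri(*out),plane("top",out[1],.171))
cv2.imwrite("pics/crop.png",np.hstack([cv2.resize(T[225:275,160:310],None,fx=4,fy=4),]))
cv2.imwrite("pics/crop2.png",cv2.resize(S[160:320,310:510],None,fx=3.5,fy=3.5))
E
```

```text
red [192.6 332.9] [185 326  16  15 202] [456.7 256.8] [450 250  14  14 148] [ 0.5481 -0.3347  0.0659] 0.001 [ 0.5479 -0.3362  0.062 ]
yellow [193.1 290.9] [186 284  15  15 173] [433.3 297.8] [427 291  14  14 149] [ 0.4539 -0.2832  0.0661] 0.0009 [ 0.4534 -0.2844  0.062 ]
blue [165.4 315.1] [158 308  16  15 191] [466.  289.3] [460 283  13  13 132] [ 0.4752 -0.3561  0.0663] 0.0011 [ 0.4748 -0.3578  0.062 ]
green [219.8 307. ] [213 300  15  15 186] [424.4 265.1] [418 259  14  13 135] [ 0.5272 -0.2618  0.0663] 0.0012 [ 0.5269 -0.2631  0.062 ]
s [362 183  41  24 284] [381.82394366 194.41549296]
[[360.3999938964844, 201.8000030517578], [400.79998779296875, 181.60000610351562], [403.6000061035156, 187.1999969482422], [363.20001220703125, 207.39999389648438]]
t [198 241  12   6  27] [203.96296296 242.81481481]
[[198.0, 241.0], [209.0, 241.0], [209.0, 246.0], [198.0, 246.0]]
(array([0.54857237, 0.20769145, 0.14341873]), np.float64(0.03967318077959688)) [0.56027977 0.21623322 0.171     ]
```

View pics/crop.png

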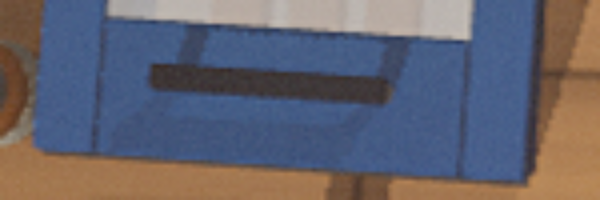

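View pics/crop2.png

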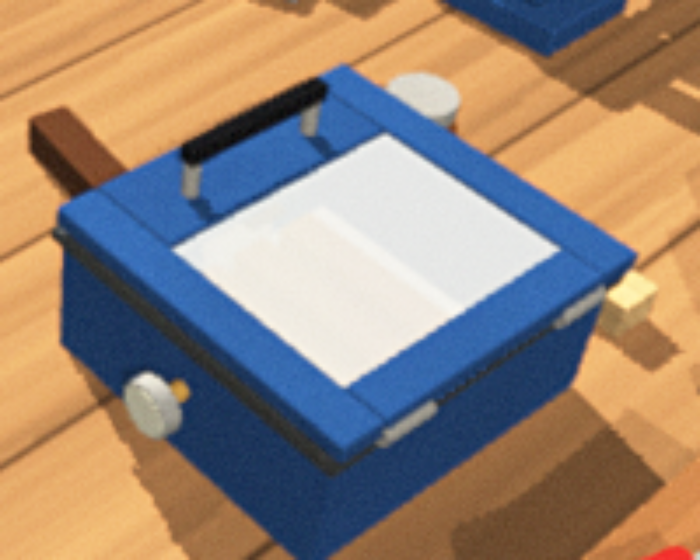

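Run:
```python
from h import *
S=cv2.imread("pics/scene0.png");T=cv2.imread("pics/top0.png")
h=cv2.cvtColor(T,cv2.COLOR_BGR2HSV)
m=np.zeros(T.shape[:2],np.uint8); x0,y0,x1,y1=190,238,265,254
m[y0:y1,x0:x1]=((T[y0:y1,x0:x1,0]<85)&(T[y0:y1,x0:x1].max(2)<85))*255
nn,l,s,ce=cv2.connectedComponentsWithStats(m);i=1+np.argmax(s[1:,4]);print(s[i],ce[i])
ct=np.argwhere(l==i)[:,::-1].astype(np.float32); b=cv2.boxPoints(cv2.minAreaRect(ct)); print(b.round(1).tolist())
vx,vy,cx,cy=cv2.fitLine(ct,cv2.DIST_L2,0,.01,.01).ravel()
p=[plane("top",(cx+k*vx*28,cy+k*vy*28),.169) for k in(-1,0,1)]; d=p[0]-p[2]; print(p[1],"bar dir deg",np.degrees(np.arctan2(d[1],d[0])))
print("len",np.linalg.norm(plane("top",ct[ct[:,0].argmin()],.169)-plane("top",ct[ct[:,0].argmax()],.169)))
print(tri((381.8,194.4),ce[i]))
# lid edges: corners of blue in top
m2=cv2.inRange(h,np.array([100,120,50]),np.array([125,255,255])); m2[:,:150]=0;m2[:,320:]=0;m2[:130]=0;m2[290:]=0
c=max(cv2.findContours(m2,0,1)[0],key=cv2.contourArea); R=cv2.minAreaRect(c); bp=cv2.boxPoints(R);print(R)
q=np.array([plane("top",x,.13) for x in bp]);print(q.round(4),np.linalg.norm(np.diff(q,axis=0),axis=1),q.mean(0))
for i in range(3): 
    d=q[i+1]-q[i];print(np.degrees(np.arctan2(d[1],d[0])))
from scipy.spatial.transform import Rotation as Ro
print(Ro.from_quat(r.get_state()["eef_rot"]).as_matrix().round(3))
```

```text
[197 241  61  10 391] [226.87212276 245.46035806]
[[196.8000030517578, 247.0], [197.1999969482422, 240.3000030517578], [257.1000061035156, 244.10000610351562], [256.70001220703125, 250.8000030517578]]
[0.55609905 0.16825061 0.169     ] bar dir deg 87.9872069429202
len 0.1264555884551827
(array([0.5560381 , 0.16933603, 0.16260151]), np.float64(0.0008122691437998968))
((233.94369506835938, 205.99574279785156), (121.12721252441406, 118.86947631835938), 4.3160271644592285)
[[0.5208 0.3019 0.13  ]
 [0.7825 0.2941 0.13  ]
 [0.7678 0.0265 0.13  ]
 [0.5085 0.038  0.13  ]] [0.26175326 0.2680178  0.25957118] [0.64487712 0.16511728 0.13      ]
-1.7206915936133422
-93.14196159761313
177.46068727339062
[[-0.954 -0.001  0.301]
 [-0.301  0.002 -0.954]
 [ 0.    -1.    -0.002]]
```

Run:
```python
from h import *
S=cv2.imread("pics/scene0.png")
cv2.imwrite("pics/crop3.png",cv2.resize(S[270:385,130:285],None,fx=5,fy=5,interpolation=cv2.INTER_CUBIC))
R=__import__("scipy.spatial.transform",fromlist=["Rotation"]).Rotation.from_quat(r.get_state()["eef_rot"]).as_matrix()
p=r.get_state()["tool_pos"]
for k,v in dict(red=(.548,-.3355),yellow=(.4537,-.284),blue=(.475,-.357)).items():
    print(k,R.T@(np.array([*v,.245])-p)); p=np.array([*v,.245])
```

```text
red [-0.42161342  0.15917182 -0.13950475]
yellow [ 0.07441425  0.0001343  -0.0775064 ]
blue [ 0.0016716  -0.00012318  0.07602553]
```

View pics/crop3.png

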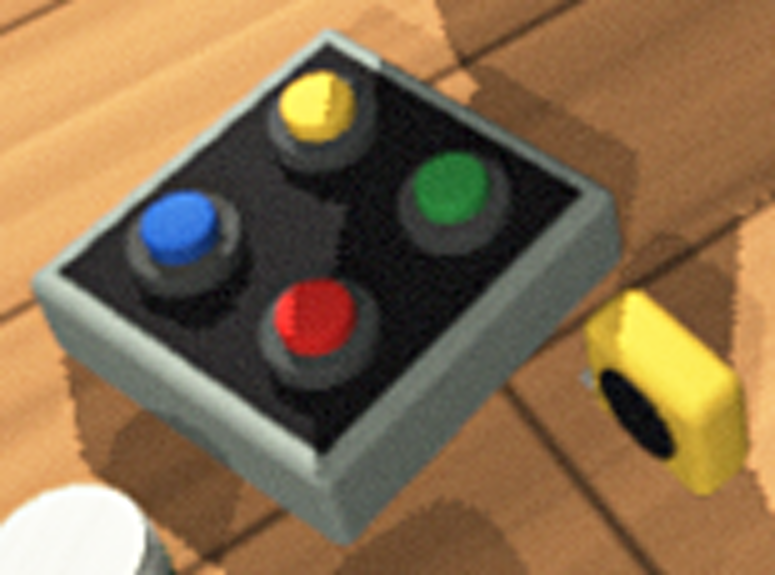

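Call:
arm_command:
  deltas:
    - {"dx": -0.045,"dz": -0.015}
    - {"dx": -0.09,"dz": -0.03}
    - {"dx": -0.135,"dz": -0.045}
    - {"dx": -0.18,"dz": -0.06}
    - {"dx": -0.22,"dz": -0.07}
  claw: -1
  grip_force: 20

```text
invalid input at $.deltas[0]: expected keys dx, dy, dz, wx, wy, wz
```

Call:
arm_command:
  deltas:
    - {"dx": -0.045,"dz": -0.015}
    - {"dx": -0.09,"dz": -0.03}
    - {"dx": -0.135,"dz": -0.045}
    - {"dx": -0.175,"dz": -0.06}
    - {"dx": -0.2,"dz": -0.07}

```text
invalid input at $.deltas[0]: expected keys dx, dy, dz, wx, wy, wz
```

Call:
arm_command:
  deltas:
    - {"dy": 0.04}
    - {"dy": 0.08}
    - {"dy": 0.12}
    - {"dy": 0.14}
    - {"dy": 0.145}

```text
invalid input at $.deltas[0]: expected keys dx, dy, dz, wx, wy, wz
```

Call:
arm_command:
  deltas:
    - {"dx": -0.045,"dy": 0,"dz": -0.015,"wx": 0,"wy": 0,"wz": 0}
    - {"dx": -0.09,"dy": 0,"dz": -0.03,"wx": 0,"wy": 0,"wz": 0}
    - {"dx": -0.135,"dy": 0,"dz": -0.045,"wx": 0,"wy": 0,"wz": 0}
    - {"dx": -0.18,"dy": 0,"dz": -0.06,"wx": 0,"wy": 0,"wz": 0}
    - {"dx": -0.22,"dy": 0,"dz": -0.07,"wx": 0,"wy": 0,"wz": 0}
  claw: -1
  grip_force: 20

```text
clock: 0.6
tool_pos: [0.3787, -0.4609, 0.4044]
eef_rot: [-0.108, 0.699, -0.698, 0.108]
contact_force: [0.6, -1.0, -1.1]
opening: 0.568
```

Call:
arm_command:
  deltas:
    - {"dx": -0.045,"dy": 0,"dz": -0.015,"wx": 0,"wy": 0,"wz": 0}
    - {"dx": -0.09,"dy": 0,"dz": -0.03,"wx": 0,"wy": 0,"wz": 0}
    - {"dx": -0.135,"dy": 0,"dz": -0.045,"wx": 0,"wy": 0,"wz": 0}
    - {"dx": -0.175,"dy": 0,"dz": -0.06,"wx": 0,"wy": 0,"wz": 0}
    - {"dx": -0.2,"dy": 0,"dz": -0.07,"wx": 0,"wy": 0,"wz": 0}

```text
clock: 1.1
tool_pos: [0.5494, -0.3324, 0.4042]
eef_rot: [-0.109, 0.699, -0.698, 0.11]
contact_force: [-0.6, 0.2, -0.4]
opening: 0.121
```

Call:
arm_command:
  deltas:
    - {"dx": -0.001,"dy": 0.04,"dz": 0,"wx": 0,"wy": 0,"wz": 0}
    - {"dx": -0.001,"dy": 0.08,"dz": 0,"wx": 0,"wy": 0,"wz": 0}
    - {"dx": -0.001,"dy": 0.12,"dz": 0,"wx": 0,"wy": 0,"wz": 0}
    - {"dx": -0.001,"dy": 0.15,"dz": 0,"wx": 0,"wy": 0,"wz": 0}
    - {"dx": -0.001,"dy": 0.16,"dz": 0,"wx": 0,"wy": 0,"wz": 0}

```text
clock: 1.6
tool_pos: [0.5461, -0.3349, 0.241]
eef_rot: [-0.11, 0.7, -0.697, 0.106]
contact_force: [-0.4, 0.3, 0.7]
opening: 0.01
```

Run:
```python
from h import *
s=r.get_state();print(s["tool_pos"],s["contact_force"],s["opening"])
for n in["scene","top"]: cv2.imwrite(f"pics/{n}1.png",r.snapshot(n)[:,:,::-1])
S=cv2.imread("pics/scene1.png");T=cv2.imread("pics/top1.png")
cv2.imwrite("pics/c1.png",np.hstack([cv2.resize(S[230:390,110:270],(400,400)),cv2.resize(T[200:360,370:530],(400,400))]))
```

```text
[ 0.54607839 -0.33490628  0.24098598] [-0.43375535  0.29400174  0.67223101] 0.009950649224312175
```

View pics/c1.png

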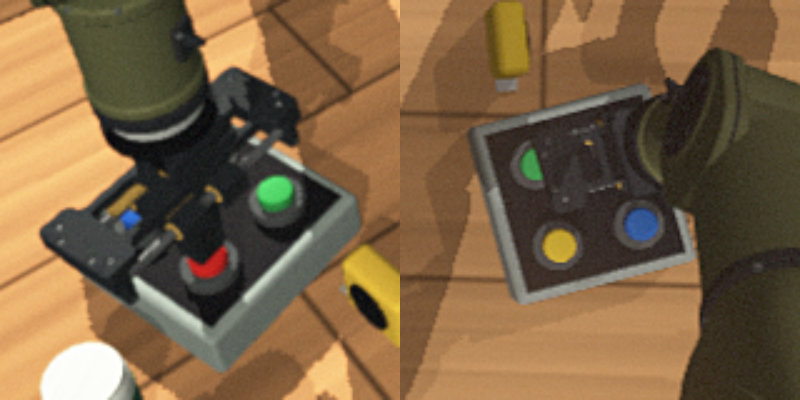

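The fingertips are over the red key (scene crop about (205,235), red showing just below it); the green, yellow and blue keys are clear.

Call:
arm_command:
  deltas:
    - {"dx": -0.001,"dy": 0.005,"dz": 0,"wx": 0,"wy": 0,"wz": 0}
    - {"dx": -0.001,"dy": 0.01,"dz": 0,"wx": 0,"wy": 0,"wz": 0}
    - {"dx": -0.001,"dy": 0.015,"dz": 0,"wx": 0,"wy": 0,"wz": 0}
    - {"dx": -0.001,"dy": 0.018,"dz": 0,"wx": 0,"wy": 0,"wz": 0}
    - {"dx": -0.001,"dy": 0.018,"dz": 0,"wx": 0,"wy": 0,"wz": 0}

```text
clock: 2.2
tool_pos: [0.5495, -0.3358, 0.2321]
eef_rot: [0.106, -0.698, 0.7, -0.109]
contact_force: [-5.1, 3.1, 29.8]
opening: 0.008
```

Run:
```python
from h import *
S=r.snapshot("scene")[:,:,::-1];T=r.snapshot("top")[:,:,::-1]
s=r.get_state();print(s["tool_pos"],s["contact_force"],s["moment"])
cv2.imwrite("pics/c2.png",np.hstack([cv2.resize(S[290:370,140:240],(500,400),interpolation=2),cv2.resize(T[220:320,400:475],(300,400))]))
```

```text
[ 0.5495176  -0.3357969   0.23207984] [-5.73505042  3.06551794 28.89531055] [ 0.76919539  1.28377745 -0.05176259]
```

View pics/c2.png

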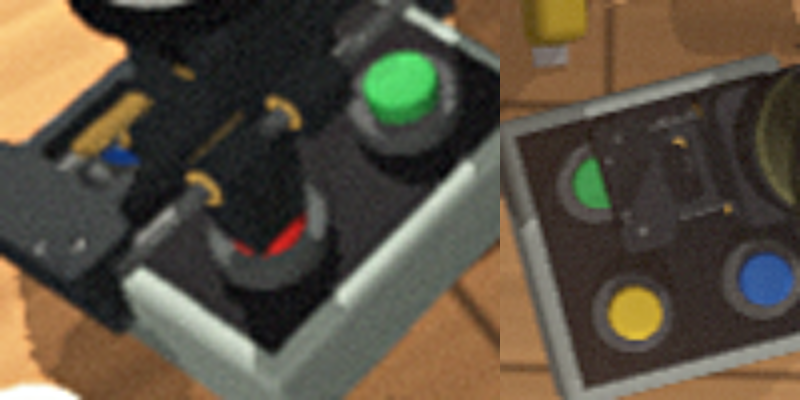

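Run:
```python
from h import *
from scipy.spatial.transform import Rotation as Ro
print(Ro.from_quat(r.get_state()["eef_rot"]).as_matrix().round(3))
S=cv2.imread("pics/scene0.png");T=cv2.imread("pics/top0.png")
P=dict(red=((0.5481,-0.3352),),yellow=((.4537,-.2837),),blue=((.475,-.3567),),green=((.527,-.2623),))
h=cv2.cvtColor(S,cv2.COLOR_BGR2HSV)
a=np.linspace(0,6.28,72,False)
big=cv2.resize(S[270:385,130:285],None,fx=5,fy=5,interpolation=cv2.INTER_CUBIC)
for k,((x,y),) in P.items():
    for z,rad,col in((.066,.015,(255,255,255)),(.070,.015,(255,0,255)),(.074,.015,(255,255,0))):
        pts=np.array([proj("scene",np.array([x+rad*np.cos(t),y+rad*np.sin(t),z])) for t in a])
        print(k,z,"rows",pts[:,1].min().round(1),pts[:,1].max().round(1),"cols",pts[:,0].min().round(1),pts[:,0].max().round(1))
        q=((pts-[130,270]+.5)*5).astype(int); cv2.polylines(big,[q],True,col,1)
cv2.imwrite("pics/c3.png",big)
```

```text
[[-0.954  0.004  0.301]
 [-0.301 -0.003 -0.954]
 [-0.003 -1.     0.004]]
red 0.066 rows 326.6 339.6 cols 184.2 200.0
red 0.07 rows 325.4 338.4 cols 183.7 199.6
red 0.074 rows 324.2 337.2 cols 183.3 199.3
yellow 0.066 rows 285.6 296.6 cols 185.3 199.8
yellow 0.07 rows 284.4 295.3 cols 184.9 199.5
yellow 0.074 rows 283.2 294.1 cols 184.5 199.1
blue 0.066 rows 309.2 321.4 cols 157.1 172.6
blue 0.07 rows 308.0 320.2 cols 156.6 172.1
blue 0.074 rows 306.8 318.9 cols 156.1 171.7
green 0.066 rows 301.4 313.1 cols 211.9 226.8
green 0.07 rows 300.2 311.9 cols 211.6 226.5
green 0.074 rows 299.0 310.7 cols 211.2 226.2
```

View pics/c3.png

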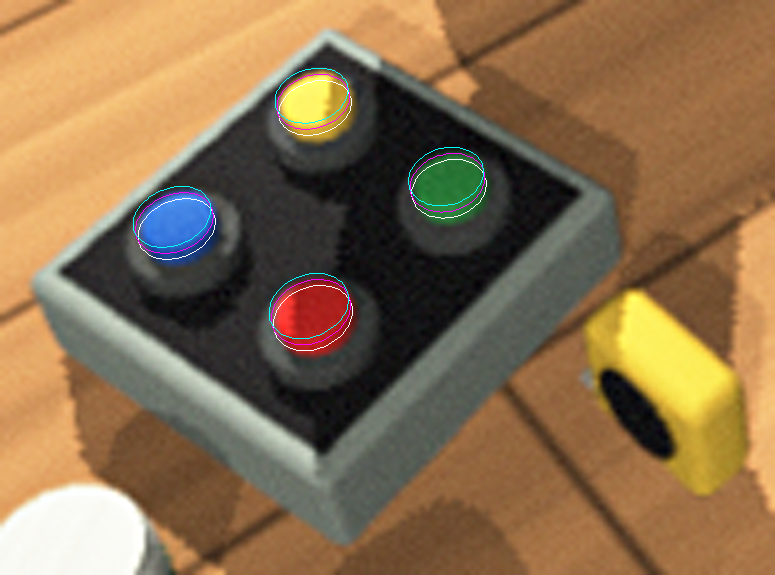

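Call:
arm_command:
  deltas:
    - {"dx": 0,"dy": -0.004,"dz": 0,"wx": 0,"wy": 0,"wz": 0}
    - {"dx": 0,"dy": -0.004,"dz": 0,"wx": 0,"wy": 0,"wz": 0}
    - {"dx": 0,"dy": -0.004,"dz": 0,"wx": 0,"wy": 0,"wz": 0}
    - {"dx": 0,"dy": -0.004,"dz": 0,"wx": 0,"wy": 0,"wz": 0}
    - {"dx": 0,"dy": -0.004,"dz": 0,"wx": 0,"wy": 0,"wz": 0}

```text
clock: 2.8
tool_pos: [0.5495, -0.3359, 0.2324]
eef_rot: [0.106, -0.698, 0.7, -0.109]
contact_force: [1.0, -0.1, 9.5]
opening: 0.008
```

Call:
arm_command:
  deltas:
    - {"dx": 0,"dy": -0.003,"dz": 0,"wx": 0,"wy": 0,"wz": 0}
    - {"dx": 0,"dy": -0.003,"dz": 0,"wx": 0,"wy": 0,"wz": 0}
    - {"dx": 0,"dy": -0.003,"dz": 0,"wx": 0,"wy": 0,"wz": 0}
    - {"dx": 0,"dy": -0.003,"dz": 0,"wx": 0,"wy": 0,"wz": 0}
    - {"dx": 0,"dy": -0.003,"dz": 0,"wx": 0,"wy": 0,"wz": 0}

```text
clock: 3.3
tool_pos: [0.5489, -0.3356, 0.2338]
eef_rot: [0.107, -0.699, 0.699, -0.108]
contact_force: [2.6, -0.3, 3.5]
opening: 0.003
```

Call:
arm_command:
  deltas:
    - {"dx": 0,"dy": -0.003,"dz": 0,"wx": 0,"wy": 0,"wz": 0}
    - {"dx": 0,"dy": -0.003,"dz": 0,"wx": 0,"wy": 0,"wz": 0}
    - {"dx": 0,"dy": -0.003,"dz": 0,"wx": 0,"wy": 0,"wz": 0}
    - {"dx": 0,"dy": -0.003,"dz": 0,"wx": 0,"wy": 0,"wz": 0}
    - {"dx": 0,"dy": -0.003,"dz": 0,"wx": 0,"wy": 0,"wz": 0}

```text
clock: 3.8
tool_pos: [0.5481, -0.3353, 0.2364]
eef_rot: [-0.108, 0.699, -0.699, 0.107]
contact_force: [0.6, 0.6, 1.9]
opening: 0.003
```

Force against height confirms it: a spring zone, then a hard stop at TCP z≈0.232, with 30 N on the stop. Red was fully pressed. Next is yellow.

Call:
arm_command:
  deltas:
    - {"dx": 0,"dy": -0.03,"dz": 0,"wx": 0,"wy": 0,"wz": 0}
    - {"dx": 0.025,"dy": -0.03,"dz": -0.026,"wx": 0,"wy": 0,"wz": 0}
    - {"dx": 0.05,"dy": -0.03,"dz": -0.052,"wx": 0,"wy": 0,"wz": 0}
    - {"dx": 0.0745,"dy": -0.03,"dz": -0.0775,"wx": 0,"wy": 0,"wz": 0}
    - {"dx": 0.0745,"dy": -0.03,"dz": -0.0775,"wx": 0,"wy": 0,"wz": 0}

```text
clock: 4.3
tool_pos: [0.4482, -0.2814, 0.2658]
eef_rot: [-0.112, 0.701, -0.696, 0.104]
contact_force: [0.4, -0.3, -0.5]
opening: 0.004
```

Call:
arm_command:
  deltas:
    - {"dx": 0,"dy": 0.015,"dz": 0,"wx": 0,"wy": 0,"wz": 0}
    - {"dx": 0,"dy": 0.028,"dz": 0,"wx": 0,"wy": 0,"wz": 0}
    - {"dx": 0,"dy": 0.03,"dz": 0,"wx": 0,"wy": 0,"wz": 0}
    - {"dx": 0,"dy": 0.03,"dz": 0,"wx": 0,"wy": 0,"wz": 0}
    - {"dx": 0,"dy": 0.03,"dz": 0,"wx": 0,"wy": 0,"wz": 0}

```text
clock: 4.8
tool_pos: [0.4538, -0.2838, 0.2367]
eef_rot: [-0.108, 0.699, -0.699, 0.107]
contact_force: [-1.3, 1.0, 3.4]
opening: 0.006
```

Aligned to within 1 mm on yellow and touching the spring; press down.

Call:
arm_command:
  deltas:
    - {"dx": 0,"dy": 0.003,"dz": 0,"wx": 0,"wy": 0,"wz": 0}
    - {"dx": 0,"dy": 0.006,"dz": 0,"wx": 0,"wy": 0,"wz": 0}
    - {"dx": 0,"dy": 0.009,"dz": 0,"wx": 0,"wy": 0,"wz": 0}
    - {"dx": 0,"dy": 0.01,"dz": 0,"wx": 0,"wy": 0,"wz": 0}
    - {"dx": 0,"dy": 0.01,"dz": 0,"wx": 0,"wy": 0,"wz": 0}

```text
clock: 5.3
tool_pos: [0.4537, -0.2837, 0.2317]
eef_rot: [0.107, -0.698, 0.7, -0.108]
contact_force: [-8.5, 6.2, 51.3]
opening: 0.005
```

Bottomed (51 N at the fingertips, more than I wanted). I'll back off and press blue more gently.

Call:
arm_command:
  deltas:
    - {"dx": 0,"dy": -0.02,"dz": 0,"wx": 0,"wy": 0,"wz": 0}
    - {"dx": 0,"dy": -0.04,"dz": 0,"wx": 0,"wy": 0,"wz": 0}
    - {"dx": 0.001,"dy": -0.04,"dz": 0.03,"wx": 0,"wy": 0,"wz": 0}
    - {"dx": 0.0015,"dy": -0.04,"dz": 0.06,"wx": 0,"wy": 0,"wz": 0}
    - {"dx": 0.0015,"dy": -0.04,"dz": 0.076,"wx": 0,"wy": 0,"wz": 0}

```text
clock: 5.8
tool_pos: [0.4759, -0.3599, 0.2672]
eef_rot: [0.106, -0.698, 0.7, -0.108]
contact_force: [-0.6, -0.6, 0.4]
opening: 0.004
```

Call:
arm_command:
  deltas:
    - {"dx": 0,"dy": 0.015,"dz": 0,"wx": 0,"wy": 0,"wz": 0}
    - {"dx": 0,"dy": 0.028,"dz": 0,"wx": 0,"wy": 0,"wz": 0}
    - {"dx": 0,"dy": 0.03,"dz": 0,"wx": 0,"wy": 0,"wz": 0}
    - {"dx": 0,"dy": 0.03,"dz": 0,"wx": 0,"wy": 0,"wz": 0}
    - {"dx": 0,"dy": 0.03,"dz": 0,"wx": 0,"wy": 0,"wz": 0}

```text
clock: 6.3
tool_pos: [0.4751, -0.3556, 0.2365]
eef_rot: [-0.109, 0.7, -0.698, 0.107]
contact_force: [-1.7, 1.4, 2.5]
opening: 0.009
```

Run:
```python
from h import *
s=r.get_state();print(s["tool_pos"],s["contact_force"],s["joint_torque"].round(1))
S=r.snapshot("scene")[:,:,::-1];T=r.snapshot("top")[:,:,::-1]
cv2.imwrite("pics/c4.png",np.hstack([cv2.resize(S[270:370,130:255],(500,400),interpolation=2),cv2.resize(T[220:320,400:475],(300,400))]))
```

```text
[ 0.47513991 -0.35560043  0.23652591] [-1.70878277  1.37609772  2.53429995] [  0.1 -53.3  -0.2  -9.9   0.1  -0.6  -0. ]
```

View pics/c4.png

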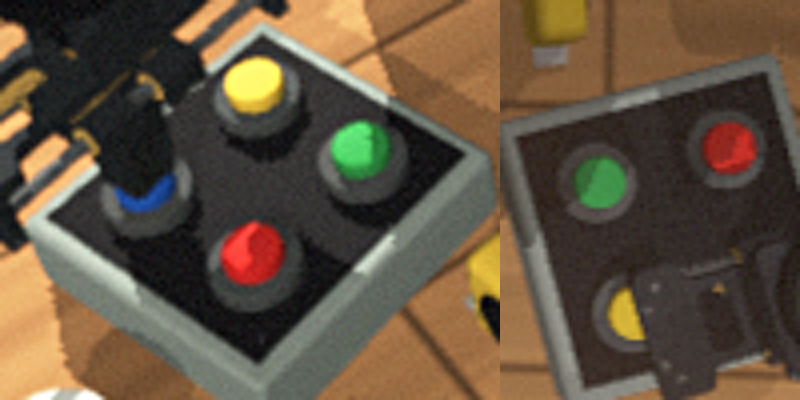

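The fingertips are centred on the blue cap (crop (145,185)); red, yellow and green are up and free.

Call:
arm_command:
  deltas:
    - {"dx": 0,"dy": 0.003,"dz": 0,"wx": 0,"wy": 0,"wz": 0}
    - {"dx": 0,"dy": 0.005,"dz": 0,"wx": 0,"wy": 0,"wz": 0}
    - {"dx": 0,"dy": 0.007,"dz": 0,"wx": 0,"wy": 0,"wz": 0}
    - {"dx": 0,"dy": 0.0075,"dz": 0,"wx": 0,"wy": 0,"wz": 0}
    - {"dx": 0,"dy": 0.0075,"dz": 0,"wx": 0,"wy": 0,"wz": 0}

```text
clock: 6.9
tool_pos: [0.4757, -0.3562, 0.2321]
eef_rot: [0.108, -0.699, 0.699, -0.108]
contact_force: [-6.1, 5.5, 26.7]
opening: 0.004
```

Call:
arm_command:
  deltas:
    - {"dx": 0,"dy": -0.04,"dz": 0,"wx": 0,"wy": 0,"wz": 0}
    - {"dx": 0,"dy": -0.085,"dz": 0,"wx": 0,"wy": -0.1,"wz": 0}
    - {"dx": 0,"dy": -0.13,"dz": 0,"wx": 0,"wy": -0.25,"wz": 0}
    - {"dx": 0,"dy": -0.17,"dz": 0,"wx": 0,"wy": -0.4,"wz": 0}
    - {"dx": 0,"dy": -0.2,"dz": 0,"wx": 0,"wy": -0.55,"wz": 0}
  claw: 1

```text
clock: 7.4
tool_pos: [0.4759, -0.3573, 0.4321]
eef_rot: [0.256, -0.658, 0.66, -0.257]
contact_force: [0.2, -0.6, -0.1]
opening: 0.433
```

```bash
cat > g.py <<'E'
from h import *
from scipy.spatial.transform import Rotation as Ro
def go(target,yaw):
    s=r.get_state();R=Ro.from_quat(s["eef_rot"]).as_matrix()
    z=np.array([np.cos(yaw),np.sin(yaw),0]);y=np.array([0,0,-1.]);G=np.c_[np.cross(y,z),y,z]
    rv=(Ro.from_matrix(R.T@G)).as_rotvec()/np.radians(45)
    print("q",s["q"].round(2),"pos",s["tool_pos"].round(4),"F",s["contact_force"].round(1),"shift",(R.T@(np.array(target)-s["tool_pos"])).round(4),"turn",rv.round(3))
E
python3 -c "
from g import *
go((.556,.169,.42),np.radians(-2.1))"
```

```text
q [ 0.75  0.63 -0.32  1.62  0.24  0.93 -0.48] pos [ 0.4759 -0.3573  0.4321] F [ 0.2 -0.6 -0.1] shift [-0.4148  0.011  -0.3338] turn [-6.000e-03 -1.008e+00  1.000e-03]
```

Call:
arm_command:
  deltas:
    - {"dx": -0.036,"dy": 0,"dz": -0.029,"wx": 0,"wy": -0.1,"wz": 0}
    - {"dx": -0.072,"dy": 0,"dz": -0.058,"wx": 0,"wy": -0.2,"wz": 0}
    - {"dx": -0.108,"dy": 0,"dz": -0.087,"wx": 0,"wy": -0.3,"wz": 0}
    - {"dx": -0.144,"dy": 0,"dz": -0.116,"wx": 0,"wy": -0.42,"wz": 0}
    - {"dx": -0.18,"dy": 0,"dz": -0.145,"wx": 0,"wy": -0.55,"wz": 0}

```text
clock: 7.9
tool_pos: [0.5115, -0.127, 0.4293]
eef_rot: [0.391, -0.589, 0.589, -0.392]
contact_force: [0.8, 0.0, 0.2]
opening: 0.89
```

```bash
python3 -c "
from g import *
go((.556,.169,.42),np.radians(-2.1))"
```

```text
q [ 0.43  0.55 -0.44  1.82  0.31  0.83 -0.56] pos [ 0.5115 -0.127   0.4293] F [0.8 0.  0.2] shift [-0.2902  0.0093 -0.0736] turn [-0.002 -0.46  -0.   ]
```

Call:
arm_command:
  deltas:
    - {"dx": -0.048,"dy": 0,"dz": -0.012,"wx": 0,"wy": -0.1,"wz": 0}
    - {"dx": -0.096,"dy": 0,"dz": -0.024,"wx": 0,"wy": -0.2,"wz": 0}
    - {"dx": -0.144,"dy": 0,"dz": -0.036,"wx": 0,"wy": -0.3,"wz": 0}
    - {"dx": -0.192,"dy": 0,"dz": -0.048,"wx": 0,"wy": -0.4,"wz": 0}
    - {"dx": -0.24,"dy": 0,"dz": -0.06,"wx": 0,"wy": -0.46,"wz": 0}

```text
clock: 8.4
tool_pos: [0.5501, 0.1176, 0.4292]
eef_rot: [0.49, -0.509, 0.51, -0.491]
contact_force: [1.2, -0.6, -0.5]
opening: 1.004
```

```bash
python3 -c "
from g import *
go((.556,.169,.42),np.radians(-2.1))"
```

```text
q [ 0.02  0.61 -0.52  1.72  0.37  0.91 -0.69] pos [0.5501 0.1176 0.4292] F [ 1.2 -0.6 -0.5] shift [-0.0516  0.0092  0.0039] turn [-0.002 -0.001 -0.   ]
```

Call:
arm_command:
  deltas:
    - {"dx": -0.03,"dy": 0,"dz": 0.002,"wx": 0,"wy": 0,"wz": 0}
    - {"dx": -0.052,"dy": 0.02,"dz": 0.004,"wx": 0,"wy": 0,"wz": 0}
    - {"dx": -0.052,"dy": 0.05,"dz": 0.004,"wx": 0,"wy": 0,"wz": 0}
    - {"dx": -0.052,"dy": 0.065,"dz": 0.004,"wx": 0,"wy": 0,"wz": 0}
    - {"dx": -0.052,"dy": 0.07,"dz": 0.004,"wx": 0,"wy": 0,"wz": 0}

```text
clock: 8.9
tool_pos: [0.5555, 0.1674, 0.3572]
eef_rot: [-0.491, 0.51, -0.509, 0.489]
contact_force: [-0.1, 0.1, 0.7]
opening: 1.003
```

```bash
python3 -c "
from g import *
S=r.snapshot('scene')[:,:,::-1];T=r.snapshot('top')[:,:,::-1]
cv2.imwrite('pics/c5.png',np.hstack([cv2.resize(S[110:270,300:460],(400,400),interpolation=2),cv2.resize(T[170:290,160:280],(400,400))]))
go((.556,.169,.311),np.radians(-2.1))"
```

```text
q [-0.1   0.72 -0.47  1.74  0.44  0.79 -0.82] pos [0.5559 0.1675 0.3587] F [-0.4 -0.1  0.5] shift [-0.0016  0.0477  0.0001] turn [ 0.001 -0.004  0.   ]
```

View pics/c5.png

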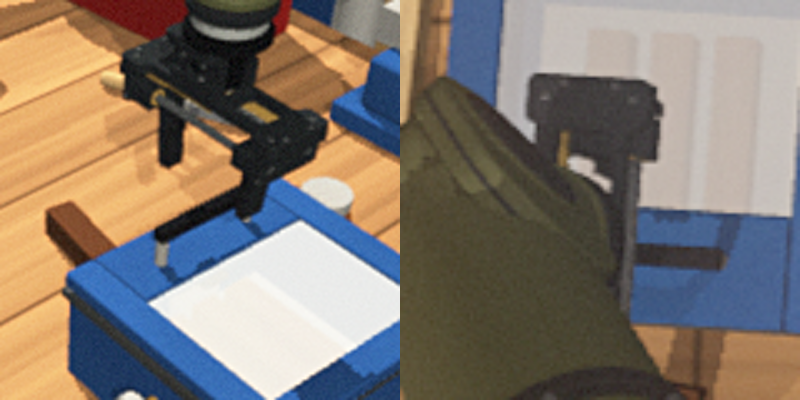

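The jaws straddle the bar (fingers on either side at scene crop (170,145) and (250,200)). Descend and grip.

Call:
arm_command:
  deltas:
    - {"dx": -0.001,"dy": 0.015,"dz": 0,"wx": 0,"wy": 0,"wz": 0}
    - {"dx": -0.001,"dy": 0.03,"dz": 0,"wx": 0,"wy": 0,"wz": 0}
    - {"dx": -0.001,"dy": 0.042,"dz": 0,"wx": 0,"wy": 0,"wz": 0}
    - {"dx": -0.001,"dy": 0.047,"dz": 0,"wx": 0,"wy": 0,"wz": 0}
    - {"dx": -0.001,"dy": 0.047,"dz": 0,"wx": 0,"wy": 0,"wz": 0}

```text
clock: 9.5
tool_pos: [0.5558, 0.1685, 0.3121]
eef_rot: [-0.49, 0.51, -0.51, 0.49]
contact_force: [-0.1, 0.6, -0.1]
opening: 1.001
```

Call:
arm_command:
  deltas:
    - {"dx": 0,"dy": 0,"dz": 0,"wx": 0,"wy": 0,"wz": 0}
    - {"dx": 0,"dy": 0,"dz": 0,"wx": 0,"wy": 0,"wz": 0}
    - {"dx": 0,"dy": 0,"dz": 0,"wx": 0,"wy": 0,"wz": 0}
    - {"dx": 0,"dy": 0,"dz": 0,"wx": 0,"wy": 0,"wz": 0}
    - {"dx": 0,"dy": 0,"dz": 0,"wx": 0,"wy": 0,"wz": 0}
  claw: -0.4
  grip_force: 45

```text
clock: 10.0
tool_pos: [0.5558, 0.1686, 0.3124]
eef_rot: [0.49, -0.51, 0.51, -0.49]
contact_force: [-0.7, -0.4, -0.3]
opening: 0.572
```

```bash
python3 -c "
from g import *
go((.556,.169,.311),np.radians(-2.1)); print(r.get_state()['opening'])"
```

```text
q [-0.13  0.78 -0.43  1.78  0.48  0.69 -0.87] pos [0.5558 0.1686 0.3124] F [-0.7 -0.4 -0.3] shift [-0.0004  0.0014  0.0002] turn [-0.    -0.004 -0.   ]
0.5724612803378303
```

Call:
arm_command:
  deltas:
    - {"dx": 0,"dy": 0,"dz": 0,"wx": 0,"wy": 0,"wz": 0}
    - {"dx": 0,"dy": 0,"dz": 0,"wx": 0,"wy": 0,"wz": 0}
    - {"dx": 0,"dy": 0,"dz": 0,"wx": 0,"wy": 0,"wz": 0}
    - {"dx": 0,"dy": 0,"dz": 0,"wx": 0,"wy": 0,"wz": 0}
    - {"dx": 0,"dy": 0,"dz": 0,"wx": 0,"wy": 0,"wz": 0}
  claw: -1

```text
clock: 10.5
tool_pos: [0.5559, 0.1686, 0.3122]
eef_rot: [0.49, -0.51, 0.51, -0.49]
contact_force: [1.4, 0.0, -1.4]
opening: 0.154
```

Call:
arm_command:
  deltas:
    - {"dx": 0,"dy": 0,"dz": 0,"wx": 0,"wy": 0,"wz": 0}
    - {"dx": 0,"dy": 0,"dz": 0,"wx": 0,"wy": 0,"wz": 0}
    - {"dx": 0,"dy": 0,"dz": 0,"wx": 0,"wy": 0,"wz": 0}
    - {"dx": 0,"dy": 0,"dz": 0,"wx": 0,"wy": 0,"wz": 0}
    - {"dx": 0,"dy": 0,"dz": 0,"wx": 0,"wy": 0,"wz": 0}

```text
clock: 11.0
tool_pos: [0.5559, 0.1686, 0.3122]
eef_rot: [0.49, -0.51, 0.51, -0.49]
contact_force: [1.3, -0.1, -0.8]
opening: 0.153
```

Firm grip (opening 0.153 ≈ 13.5 mm). Now pull slowly along the lid's arc.

Call:
arm_command:
  deltas:
    - {"dx": 0,"dy": -0.0009,"dz": 0.0008,"wx": -0.005,"wy": 0,"wz": 0}
    - {"dx": 0,"dy": -0.0017,"dz": 0.0016,"wx": -0.01,"wy": 0,"wz": 0}
    - {"dx": 0,"dy": -0.0026,"dz": 0.0024,"wx": -0.015,"wy": 0,"wz": 0}
    - {"dx": 0,"dy": -0.0034,"dz": 0.0032,"wx": -0.02,"wy": 0,"wz": 0}
    - {"dx": 0,"dy": -0.0043,"dz": 0.004,"wx": -0.0255,"wy": 0,"wz": 0}

```text
clock: 11.5
tool_pos: [0.5598, 0.1684, 0.3147]
eef_rot: [-0.495, 0.515, -0.504, 0.485]
contact_force: [5.9, 2.8, -20.8]
opening: 0.15
```

```bash
python3 -c "
from g import *
go((.5559,.1686,.3122),np.radians(-2.1)); print(r.get_state()['opening'])"
```

```text
q [-0.11  0.79 -0.45  1.75  0.46  0.73 -0.84] pos [0.5598 0.1684 0.3147] F [  5.9   2.8 -20.8] shift [-0.      0.0026 -0.0038] turn [ 0.028 -0.004 -0.   ]
0.14999549526715567
```

Call:
arm_command:
  deltas:
    - {"dx": 0,"dy": -0.0006,"dz": 0.0006,"wx": -0.004,"wy": 0,"wz": 0}
    - {"dx": 0,"dy": -0.0012,"dz": 0.0011,"wx": -0.008,"wy": 0,"wz": 0}
    - {"dx": 0,"dy": -0.0018,"dz": 0.0017,"wx": -0.011,"wy": 0,"wz": 0}
    - {"dx": 0,"dy": -0.0024,"dz": 0.0022,"wx": -0.015,"wy": 0,"wz": 0}
    - {"dx": 0,"dy": -0.003,"dz": 0.0028,"wx": -0.018,"wy": 0,"wz": 0}

```text
clock: 12.0
tool_pos: [0.5626, 0.1683, 0.318]
eef_rot: [-0.499, 0.519, -0.501, 0.481]
contact_force: [4.2, 1.9, -15.7]
opening: 0.158
```

```bash
python3 -c "
from g import *
go((.5559,.1686,.3122),np.radians(-2.1)); print(r.get_state()['opening'])"
```

```text
q [-0.11  0.79 -0.46  1.74  0.45  0.75 -0.83] pos [0.5626 0.1683 0.318 ] F [  4.2   1.9 -15.7] shift [-0.      0.006  -0.0065] turn [ 0.046 -0.004 -0.   ]
0.1576132154323067
```

Call:
arm_command:
  deltas:
    - {"dx": 0,"dy": -0.0006,"dz": 0.0006,"wx": -0.004,"wy": 0,"wz": 0}
    - {"dx": 0,"dy": -0.0012,"dz": 0.0011,"wx": -0.008,"wy": 0,"wz": 0}
    - {"dx": 0,"dy": -0.0018,"dz": 0.0017,"wx": -0.011,"wy": 0,"wz": 0}
    - {"dx": 0,"dy": -0.0024,"dz": 0.0022,"wx": -0.015,"wy": 0,"wz": 0}
    - {"dx": 0,"dy": -0.003,"dz": 0.0028,"wx": -0.018,"wy": 0,"wz": 0}

```text
clock: 12.5
tool_pos: [0.5657, 0.1682, 0.3229]
eef_rot: [-0.501, 0.522, -0.498, 0.478]
contact_force: [3.9, 0.9, -9.6]
opening: 0.147
```

```bash
python3 -c "
from g import *
go((.5559,.1686,.3122),np.radians(-2.1)); print(r.get_state()['opening'])"
```

```text
q [-0.1   0.79 -0.47  1.72  0.44  0.78 -0.81] pos [0.5657 0.1682 0.3229] F [ 3.9  0.9 -9.6] shift [ 0.      0.0111 -0.0093] turn [ 0.061 -0.004 -0.   ]
0.14749271427667857
```

Call:
arm_command:
  deltas:
    - {"dx": 0,"dy": -0.0011,"dz": 0.0012,"wx": -0.007,"wy": 0,"wz": 0}
    - {"dx": 0,"dy": -0.0022,"dz": 0.0024,"wx": -0.014,"wy": 0,"wz": 0}
    - {"dx": 0,"dy": -0.0033,"dz": 0.0035,"wx": -0.021,"wy": 0,"wz": 0}
    - {"dx": 0,"dy": -0.0044,"dz": 0.0047,"wx": -0.028,"wy": 0,"wz": 0}
    - {"dx": 0,"dy": -0.0055,"dz": 0.006,"wx": -0.035,"wy": 0,"wz": 0}

```text
clock: 13.0
tool_pos: [0.5716, 0.168, 0.3276]
eef_rot: [-0.509, 0.529, -0.49, 0.471]
contact_force: [2.3, 1.2, -9.0]
opening: 0.149
```

```bash
cat > st.py <<'E'
from g import *
s=r.get_state();R=Ro.from_quat(s["eef_rot"]).as_matrix()
b=s["tool_pos"]+R[:,1]*.1482
print("bar",b.round(4),"rise mm",(b[2]-.164)*1e3,"tilt",np.arctan2(R[0,1]*np.cos(.037)-R[1,1]*np.sin(.037),-R[2,1]).round(4),s["contact_force"].round(1),s["opening"])
from scipy.optimize import brentq
print("theta from height",brentq(lambda t:215*np.sin(t)+50*np.cos(t)-50-(b[2]-.164)*1e3,0,.3), s["clock"])
go((.5559+.0209,.1686-.0008,.3122+.0205),np.radians(-2.1))
E
python3 st.py
```

```text
bar [0.5602 0.1685 0.1798] rise mm 15.806982684519355 tilt -0.077 [ 2.3  1.2 -9. ] 0.1491462255301304
theta from height 0.07422940232974205 13.0
q [-0.09  0.8  -0.48  1.68  0.41  0.84 -0.79] pos [0.5716 0.168  0.3276] F [ 2.3  1.2 -9. ] shift [ 0.     -0.0055  0.0048] turn [ 0.098 -0.004  0.   ]
```

Call:
arm_command:
  deltas:
    - {"dx": 0,"dy": -0.0011,"dz": 0.001,"wx": -0.006,"wy": 0,"wz": 0}
    - {"dx": 0,"dy": -0.0022,"dz": 0.002,"wx": -0.012,"wy": 0,"wz": 0}
    - {"dx": 0,"dy": -0.0033,"dz": 0.003,"wx": -0.018,"wy": 0,"wz": 0}
    - {"dx": 0,"dy": -0.0044,"dz": 0.004,"wx": -0.024,"wy": 0,"wz": 0}
    - {"dx": 0,"dy": -0.0055,"dz": 0.0048,"wx": -0.03,"wy": 0,"wz": 0}

```text
clock: 13.5
tool_pos: [0.5768, 0.1678, 0.3327]
eef_rot: [-0.514, 0.535, -0.484, 0.465]
contact_force: [1.5, 0.7, -7.8]
opening: 0.152
```

Call:
arm_command:
  deltas:
    - {"dx": 0,"dy": 0,"dz": 0,"wx": 0,"wy": 0,"wz": 0}
    - {"dx": 0,"dy": 0,"dz": 0,"wx": 0,"wy": 0,"wz": 0}
    - {"dx": 0,"dy": 0,"dz": 0,"wx": 0,"wy": 0,"wz": 0}
    - {"dx": 0,"dy": 0,"dz": 0,"wx": 0,"wy": 0,"wz": 0}
    - {"dx": 0,"dy": 0,"dz": 0,"wx": 0,"wy": 0,"wz": 0}

```text
clock: 14.0
tool_pos: [0.5767, 0.1679, 0.3328]
eef_rot: [-0.514, 0.535, -0.484, 0.465]
contact_force: [0.2, 1.0, -4.2]
opening: 0.148
```

```bash
python3 st.py; python3 -c "
from g import *
S=r.snapshot('scene')[:,:,::-1];T=r.snapshot('top')[:,:,::-1]
cv2.imwrite('pics/s6.png',S);cv2.imwrite('pics/t6.png',T)
cv2.imwrite('pics/c6.png',np.hstack([cv2.resize(S,(640,480))[150:330,300:520].repeat(2,0).repeat(2,1)]))"
```

```text
bar [0.562  0.1684 0.1853] rise mm 21.33989580528145 tilt -0.0997 [ 0.2  1.  -4.2] 0.14767166361496464
theta from height 0.10060074322633206 14.0
q [-0.08  0.8  -0.5   1.65  0.4   0.88 -0.77] pos [0.5767 0.1679 0.3328] F [ 0.2  1.  -4.2] shift [0.0001 0.0001 0.0001] turn [ 0.127 -0.004  0.   ]
```

View pics/c6.png

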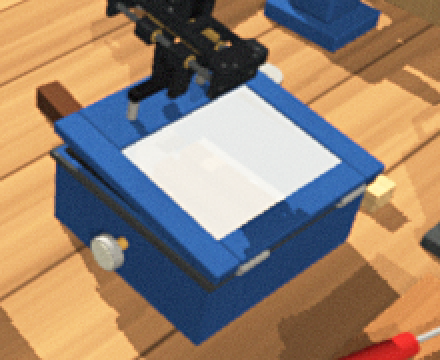

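View pics/t6.png

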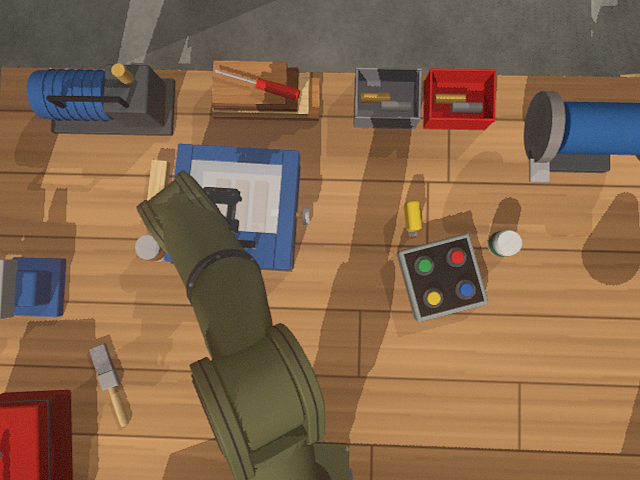

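Run:
```python
from g import *
u=np.array([np.cos(-.037),np.sin(-.037),0]);v=np.array([-u[1],u[0],0])
hinge=np.array([.556,.169,.114])+.215*u
def corner(t,x=-.262,h=.016,y=-.135): return hinge+u*(x*np.cos(t)+h*np.sin(t))+v*y+np.array([0,0,-x*np.sin(t)+h*np.cos(t)])
for t in(0,.08,.1,.12): print(t,proj("scene",corner(t)).round(1))
S=cv2.imread("pics/s6.png");S0=cv2.imread("pics/scene0.png")
cv2.imwrite("pics/c7.png",np.hstack([cv2.resize(x[190:260,305:375],(400,400),interpolation=2) for x in(S0,S)]))
```

```text
0 [323.6 217.5]
0.08 [324.3 211. ]
0.1 [324.5 209.4]
0.12 [324.8 207.8]
```

View pics/c7.png

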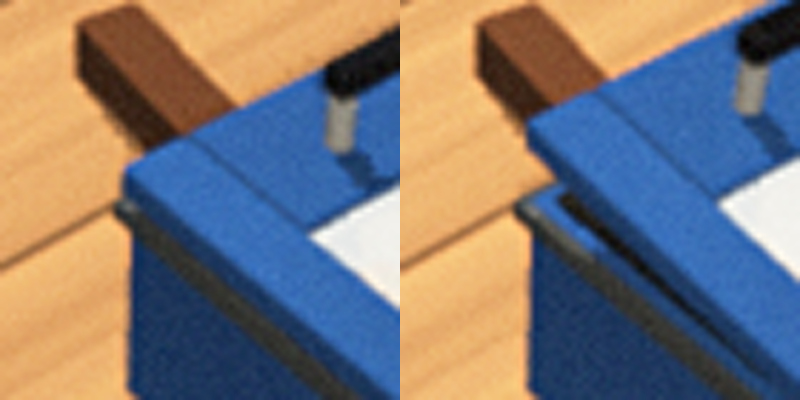

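The crop shows the lid corner has risen 8.2 px, from about (327,219) to (327,211). For 0.1 rad I expected 8.1 px, so the camera agrees with the arm's pose. Handing in.

```bash
python3 st.py; python3 -c "
from plant import r
print(r.finish_job())"
```

```text
bar [0.562  0.1684 0.1853] rise mm 21.331548015383785 tilt -0.0997 [-1.3  0.9 -4. ] 0.15253973624541756
theta from height 0.10056078115647754 14.1
q [-0.08  0.8  -0.5   1.65  0.4   0.88 -0.77] pos [0.5767 0.1678 0.3328] F [-1.3  0.9 -4. ] shift [0.     0.0001 0.0001] turn [ 0.127 -0.004  0.   ]
the job is handed in; nothing more can be done
None
```

I pressed red, yellow and blue to the bottom, one at a time and in that order, and did not touch green. I then pulled the lid free slowly along its arc and handed in at about 14 s, still gripping the handle; no verdict was reported.

**Last checks**
- **Keys:** each press ended at a hard stop, at TCP height of about 0.232 m, with 30 N on red, 51 N on yellow and 27 N on blue. In the last top picture all four caps show clear.
- **Lid:** the angle is about 0.10 rad. The handle's height gives 0.1006, the tool's tilt 0.0997, and the lid corner rose 8.2 px in the scene camera against 8.1 expected.
- **Seal and grip:** the pull at the readings peaked at about 21 N, then faded to about 4 N, the lid's weight alone. The bar is still held at the same opening (0.15, about 13.5 mm), so I saw no slip.
- **Bystanders:** nothing on the bench looks moved in the last pictures, though I did not measure them and the arm hides part of the view.

**What did not go as planned:** the yellow press read 51 N, more than I wanted. It was taken by the fingertips, not the arm or gripper body, and is well under the 120 N wrist limit. If the 40 N limit also counts fingertips, that press would break it.

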